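Reset the length stop of a brick splitter to the next hole and hold the pin home

TASK

The brick splitter is still set for half bricks and the next batch is three-quarter: pull the red plunger knob up, slide the length stop along its tube to the next hole, the one further from the blade, and let the pin drop in there. The spring is worn and leaves the knob standing proud, so press the knob fully down and finish like that, still holding it down, so I can nip up the clamp screw. Leave the bricks and the trowel where they lie.

Things in the scene. Friction and masses are not known exactly. Their poses are not given: they have to be found in the camera images.
- cutter: blue manual brick splitter fixed to the bench, 620 mm long along its y. Unturned, its x points away from the robot, y to the robot's left, z up; it is turned a little about z. Origin on the bench under the hole the pin starts in. Steel bed 110 mm above the bench, x -45 to 175 mm, y -385 to 235 mm. The head with the blade, 365 mm high (its lever 520 mm), stands across it at x -102 to 232, y below -130 mm
- hole_now (a point): centre of the hole in which the pin sits at the start, in the top face of the square steel index tube: 40 mm wide, 330 mm long, lying along the machine's y over its origin, on the bed's side nearer the robot, top face 150 mm above the bench, with five round 12 mm holes in it at y = -56, 0, 56, 112 and 168 mm. Fixed to the machine
- hole_next (a point): centre of the next hole in the index tube's top face, 56 mm further from the blade (the machine's +y); fixed to the machine
- stop (a joint): length stop along the tube (m): 0 at the starting hole, 0.056 at the next, grows away from the blade, limits -0.06 and 0.12; drags with about 3 N; moves only with the pin pulled clear. Aluminium saddle 52 mm across and 60 mm along the tube, upper face 7 mm above it; a foot over the bed on +x, no higher than 2 mm above the tube; a black clamp screw (not to be used) out to 50 mm on -x, below the tube's top
- plunger (a joint): height of the spring plunger on the saddle (m): 0 = pin home, 12 mm deep, knob on its bushing; above 0.012 = pin clear of the tube; limit 0.022. In a hole the worn spring leaves it at about 0.005; pressing from there to 0 takes about 3 N, holding it up at 0.018 about 8 N. The 10 mm pin has a round nose and drops into a hole within about 3 mm of its centre; elsewhere it rests on the tube at 0.012
- knob_top (a point): centre of the upper face of the red knob, moves with it. The knob is an upright cylinder, 30 mm diameter, 30 mm high, on the pin's axis; under it a bushing of 24 mm diameter, 20 mm high, on the saddle. With the plunger at 0 the knob's top is 57 mm above the tube's top (207 mm above the bench), with 20 mm of free height below the knob beside the bushing
- brick: loose whole clay brick with holes, 102.5 x 215 x 65 mm, long along its own y, on the machine's bed on the far side of the blade from the stop; origin at the centre of its underside; leave alone
- bat: loose half brick, 102.5 x 102.5 x 65 mm, on the bed near the left end of the machine; origin at the centre of its underside; leave alone
- trowel: brick trowel lying on the bench to the left of the machine, 435 mm long in all, blade 230 mm long and 115 mm wide, its tip to its own +x, handle up to 55 mm high; origin on the blade's underside, 50 mm from its heel; leave alone

How it is judged:
On the way, in this order (a step that is already met when the one before it is completed fails the run):
1. the plunger is pulled up clear of the starting hole (value of joint plunger above 0.0118 m and value of joint stop below 0.012 m), for 0.05 s.
2. the stop stands at the next hole with the pin dropped into it (value of joint stop between 0.0535 and 0.0585 m and value of joint plunger below 0.008 m), for 0.1 s.
At the end, for the whole second after the job is handed in: The stop stands at the next hole (0.056 m, within 2.5 mm), the plunger is fully home (within 2 mm) and the robot's fingers are still on the knob with more than 2 N, holding it down (value of joint stop between 0.0535 and 0.0585 m and value of joint plunger below 0.002 m and contact force between the fingers and plunger above 2 N); the arm keeps its last pose, push and grip.
It fails at once if the brick, the half brick or the trowel is moved more than 20 mm (distance of any of brick, bat, trowel from where it was at the start of the episode above 0.02 m).
It also fails if it takes over 29 s, if anything falls off the work surface, if the arm or the gripper's body presses on something with over 40 N, if the wrist force passes 120 N, or if a joint passes its speed limit or range.

ROBOT

A 6-joint arm with a two-finger parallel gripper is mounted at the origin on the work surface. World frame = base frame: x ahead of the robot, y to its left, z up, the work surface at z = 0. Lengths are in m, angles in rad, forces in N, time in s.
With the tool pointing down it reaches from about 0.15 to 0.775 m from the base axis. Payload 6.1 kg.
Tool frame: the origin (TCP) lies on the centre line of the jaws, within the pads' length; the fingertips stand 17 mm ahead of it and the grasp point (between the pads) lies 2 mm behind it; z points along the fingers, y is the line along which they close (so a half turn about z gives the same grasp; the last joint's range is limited). The gripper opens to 85 mm and grips with 20 to 120 N. Pads are 22 mm wide; open, the fingers measure 114 mm over their backs; the gripper's body (76 mm by 85 mm) begins 54 mm behind the grasp point. The pads swing forward as they close: fully open they stand 13 mm farther back than shut.
Start: joints at [0, 0.126, -0.04, 1.405, 0, 1.571], TCP at [0.525, -0, 0.248] pointing down, gripper open.
Joint ranges: [-2.72, 2.72], [-0.95, 1.95], [-1.27, 1.35], [-1.78, 2.02], [-1.46, 1.47], [-3.14, 3.14]. Speed limits (rad/s): [2.39, 2.39, 3.01, 3.14, 3.14, 3.14].

INTERFACE

Orientations are given as a unit quaternion [x, y, z, w].
In Python, from plant import * gives the robot as it stands. The module is installed in compiled form; this text tells all that it offers. Calls block until the motion is done:
- move_ptp(position, orientation): joint-space move of the TCP to a pose.
- line_to(position, attitude=None, vel=0.15): straight line of the TCP; attitude=None keeps the orientation; vel is the mean speed in m/s.
- movej(angles): joint-space move.
- command_gripper(opening, squeeze=None): finger opening in m; squeeze is the grip in N (None keeps the last); returns when the fingers have stopped.
- wait(seconds).
- ik(position, orientation): joint angles nearest the present ones, or None.
- get_obs(): the state.
- camera(name): name is "scene" or "side" or "wrist"; returns (picture, depth): 384x512x3 uint8, red, green, blue; 384x512 float32, m along the optical axis (not along the pixel's ray), 0 where there is no reading.
- camera_info(name): a dict with "intrinsics" (3x3 intrinsics, pixels), "R" (3x3) and "t" (3): a world point X has camera coordinates R X + t. Camera axes: x right, y down, z forward; pixel columns grow to the right and rows downward; lengths in m; the calibration is good to about 2 mm. The wrist camera is an equidistant fisheye: a pixel r from the principal point sees the ray r / f radians off the axis. A picture is of the moment at which its call begins: read the wrist's pose just before it. camera_info takes no time and is no camera call; for the wrist camera it gives the pose at the moment of the call.
A pose or a line that the arm cannot do raises MotionError and nothing moves.
- sign_off(): hands the job in; it is judged then, once.
Trained networks look in the newest picture that a camera, given by its name, has taken for a name from the list of things; names that differ only in an ending like _2 or _b are one class to them, and where a whole thing is asked for, a point or a joint stands for the part that bears it (a point fixed in the world has none). Each returns a list of dicts, best first, with "score" (0 to 1); they miss things now and then, are a little off and sometimes report something else, mostly with a low value. They report only what shows in the picture. A call takes as long as a camera call.
- boxes_of(camera, name): "centre" ([x, y, z] in m, in world coordinates, good to about 4 mm: the middle of the surface that is visible of it).
- silhouettes(camera, name): "region" (384x512 bool, what is visible of it).
The state is a dict: "time_s": time; "joints": joint angles; "qvel": joint speeds; "effort": joint torques, N m; "ee_pos": TCP position; "eef_rot": TCP orientation; "force": force on the tool from outside, world axes, zero at the start; "wrist_torque": the same for the moment, N m; "gripper_width": finger opening in m; "gripper_force": force on a finger pad.
Only numpy, scipy, OpenCV 4.12 (cv2) and the standard library are available. Lean on these libraries where they do the work, as an engineer would, in place of code of your own. Each camera call takes 0.05 s, during which the arm holds its last target. There are 200 camera calls.

## Working session

There is one attempt and no reset: what is moved stays moved. The work goes in short steps, each a Python script; the robot and the scene stay as the last script left them, time stands still between calls to the robot, and variables do not carry over. Pictures are saved under pics/ and viewed, at most 10 in all, crops included, and the job is handed in when it is done.

```bash
mkdir -p pics
python3 - <<'E'
from plant import *
import cv2,numpy as np
ims=[]
for c in ("scene","side"):
    p,d=camera(c); ims.append(p)
    for n in ("knob_top","plunger","stop","cutter","bat","brick","trowel"):
        r=boxes_of(c,n); print(c,n,[(np.round(x["centre"],3).tolist(),round(x["score"],2)) for x in r[:2]])
    i=camera_info(c);K=i["intrinsics"];C=-i["R"].T@i["t"];print(c,C)
    # red pixels cloud
    h=cv2.cvtColor(p,cv2.COLOR_RGB2HSV); m=((h[...,0]<8)|(h[...,0]>172))&(h[...,1]>170)&(h[...,2]>60)&(d>0)
    v,u=np.nonzero(m); z=d[m]; X=(np.stack([(u-K[0,2])/K[0,0]*z,(v-K[1,2])/K[1,1]*z,z],1)-i["t"])@i["R"]
    print(len(X),np.median(u),np.median(v)); 
    if len(X): print(np.percentile(X,[2,50,98],axis=0).round(3))
cv2.imwrite("pics/a.png",cv2.cvtColor(cv2.resize(np.vstack(ims),(400,600)) if 0 else np.hstack(ims)[:, :],cv2.COLOR_RGB2BGR)[:, :] if 0 else cv2.resize(cv2.cvtColor(np.hstack(ims),cv2.COLOR_RGB2BGR),(800,300)))
print(get_obs()["time_s"],get_obs()["eef_rot"])
E
```

```text
scene knob_top [([0.476, -0.013, 0.211], 0.57)]
scene plunger [([0.476, -0.02, 0.209], 0.48)]
scene stop [([0.492, -0.018, 0.154], 0.9), ([0.635, -0.1, 0.15], 0.51)]
scene cutter [([0.643, -0.105, 0.151], 0.75)]
scene bat [([0.491, 0.176, 0.173], 0.95)]
scene brick [([0.673, -0.222, 0.173], 0.85)]
scene trowel [([0.474, 0.382, -0.001], 0.76)]
scene [ 1.09155519 -0.05311343  0.94656133]
357 197.0 136.0
[[-0.901 -0.679 -0.389]
 [ 0.447 -0.01   0.011]
 [ 0.729  1.548  0.317]]
side knob_top []
side plunger []
side stop [([0.51, -0.031, 0.145], 0.67), ([0.678, -0.226, 0.172], 0.59)]
side cutter [([0.634, -0.08, 0.143], 0.87)]
side bat [([0.636, -0.083, 0.147], 0.6)]
side brick [([0.679, -0.225, 0.174], 0.6)]
side trowel [([0.471, 0.381, 0.005], 0.6)]
side [1.1143908  0.03922743 0.96009379]
74 287.5 45.0
[[-0.903 -0.92  -0.397]
 [-0.128  0.325  0.014]
 [ 0.748  1.224  0.212]]
0.8 [7.07103022e-01 7.07110540e-01 1.74779817e-05 2.80906038e-05]
```

View pics/a.png

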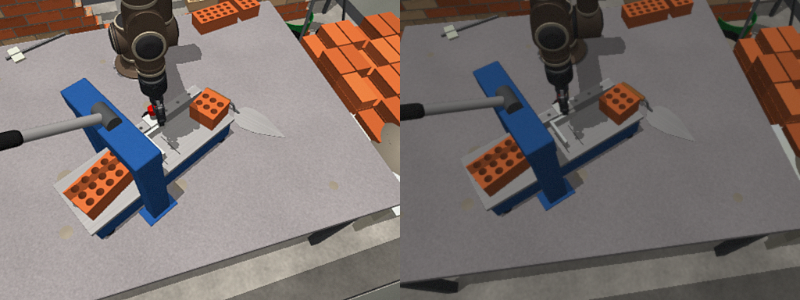

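Run:
```python
from plant import *
import cv2,numpy as np
q=get_obs()["eef_rot"]
line_to([0.44,0.03,0.36],vel=0.2)
ims=[]
for c in ("scene","wrist"):
    i=camera_info(c);p,d=camera(c); ims.append(p); np.savez(f"{c}.npz",p=p,d=d,K=i["intrinsics"],R=i["R"],t=i["t"])
    for n in ("knob_top","hole_now","hole_next","stop"):
        r=boxes_of(c,n); print(c,n,[(np.round(x["centre"],3).tolist(),round(x["score"],2)) for x in r[:2]])
print(i)
s=cv2.resize(ims[0][60:300,100:340],(400,400),interpolation=cv2.INTER_CUBIC)
w=cv2.resize(ims[1],(400,300)); w=np.vstack([w,np.zeros((100,400,3),np.uint8)])
cv2.imwrite("pics/b.png",cv2.cvtColor(np.hstack([s,w]),cv2.COLOR_RGB2BGR))
print(get_obs()["time_s"])
```

```text
scene knob_top [([0.476, -0.015, 0.209], 0.47)]
scene hole_now [([0.635, -0.1, 0.15], 0.72)]
scene hole_next [([0.632, -0.099, 0.153], 0.77)]
scene stop [([0.485, -0.014, 0.156], 0.82)]
wrist knob_top [([0.467, -0.01, 0.21], 0.84)]
wrist hole_now [([0.527, -0.013, 0.112], 0.75)]
wrist hole_next [([0.53, -0.014, 0.112], 0.88)]
wrist stop [([0.483, -0.012, 0.15], 0.9)]
{'intrinsics': array([[297.31863964,   0.        , 253.39592306],
       [  0.        , 297.31863964, 189.90728777],
       [  0.        ,   0.        ,   1.        ]]), 'R': array([[ 9.99996052e-01,  1.52048016e-04, -2.80569453e-03],
       [ 9.94267520e-04, -9.53077868e-01,  3.02723617e-01],
       [-2.62801683e-03, -3.02725212e-01, -9.53074257e-01]]), 't': array([-0.43908968, -0.04505716,  0.49506632])}
2.1667
```

View pics/b.png

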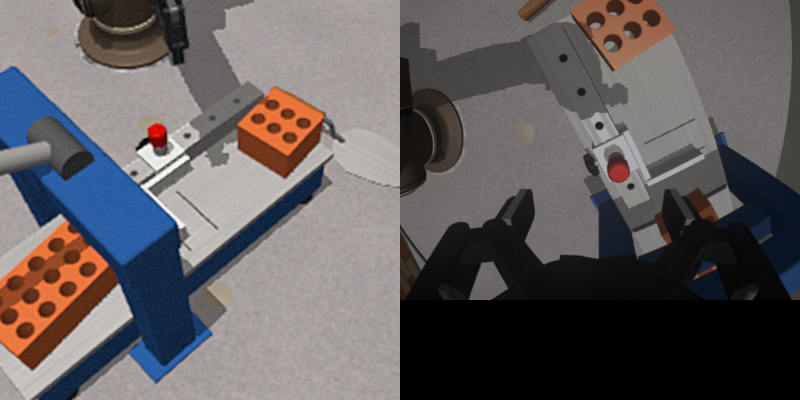

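The wrist picture shows the red knob at (618,172), tube holes at about (563,58), (582,92), (599,126) and (631,186), and the bat at the upper end of the bed. I'll refine the hole centres and fit the machine pose.

```bash
cat > h.py <<'E'
import cv2,numpy as np
def rays(px,K,R):
    px=np.atleast_2d(px).astype(float); o=(px-[K[0,2],K[1,2]]); r=np.hypot(*o.T); th=r/K[0,0]
    c=np.c_[o/np.maximum(r,1e-9)[:,None]*np.sin(th)[:,None],np.cos(th)]
    return c@R
def onplane(px,K,R,t,z):
    C=-R.T@t; v=rays(px,K,R); return C+v*((z-C[2])/v[:,2])[:,None]
def proj(X,K,R,t):
    c=np.atleast_2d(X)@R.T+t; r=np.hypot(c[:,0],c[:,1]); th=np.arctan2(r,c[:,2])
    return c[:,:2]/r[:,None]*th[:,None]*K[0,0]+[K[0,2],K[1,2]]
E
python3 - <<'E'
from h import *
f=np.load("wrist.npz"); p=f["p"];K,R,t=f["K"],f["R"],f["t"]
g=cv2.cvtColor(p,cv2.COLOR_RGB2GRAY)
pts=[]
for s in [(208.6,74),(233,118),(254.7,161),(295.7,238)]:
    x,y=map(int,map(round,s)); w=g[y-8:y+9,x-8:x+9].astype(float); wt=np.clip(np.median(w)*0.75-w,0,None)
    yy,xx=np.mgrid[-8:9,-8:9]; wt*=(xx**2+yy**2<50); pts.append((x+(wt*xx).sum()/wt.sum(),y+(wt*yy).sum()/wt.sum()))
P=onplane(np.array(pts),K,R,t,0.15); print(np.round(pts,1).tolist()); print(P.round(4)); print(np.linalg.norm(np.diff(P,axis=0),axis=1))
y=np.array([168,112,56,-56])/1000
d=np.polyfit(y,P[:,:2],1); u=d[0]; print("dir",u,np.linalg.norm(u),"origin",d[1],"yaw",np.degrees(np.arctan2(-u[0],u[1])))
print("res",(np.outer(y,d[0])+d[1]-P[:,:2]).round(4))
# red knob: top
h=cv2.cvtColor(p,cv2.COLOR_RGB2HSV); m=(((h[...,0]<6)|(h[...,0]>174))&(h[...,1]>150)).astype(np.uint8); m[:150]=0;m[260:]=0;m[:,:240]=0;m[:,320:]=0
v,u2=np.nonzero(m); print("red",len(v),u2.min(),u2.max(),v.min(),v.max())
o=np.r_[d[1],0.15]
for zz in (.207,.212): print(zz,proj(o+[0,0,zz-.15],K,R,t), onplane([np.median(u2),np.median(v)],K,R,t,zz))
c=p[130:270,200:340]; c=cv2.resize(c,(560,560),interpolation=cv2.INTER_CUBIC)
cv2.imwrite("pics/c.png",cv2.cvtColor(c,cv2.COLOR_RGB2BGR))
E
```

```text
[[208.7, 74.1], [231.9, 117.2], [254.6, 160.5], [295.0, 238.0]]
[[ 0.39    0.1354  0.15  ]
 [ 0.4155  0.086   0.15  ]
 [ 0.4409  0.0363  0.15  ]
 [ 0.4921 -0.0629  0.15  ]]
[0.05564972 0.05584475 0.11159669]
dir [-0.45589421  0.88565401] 0.9961036889647866 origin [ 0.46652435 -0.01328841] yaw 27.23733963991502
res [[-0.      0.0001]
 [-0.     -0.0001]
 [ 0.0001  0.    ]
 [-0.      0.    ]]
red 525 267 293 208 232
0.207 [[279.79349409 220.12472635]] [[ 0.46673093 -0.013151    0.207     ]]
0.212 [[280.18997223 222.10586202]] [[ 0.46625667 -0.01098424  0.212     ]]
```

View pics/c.png

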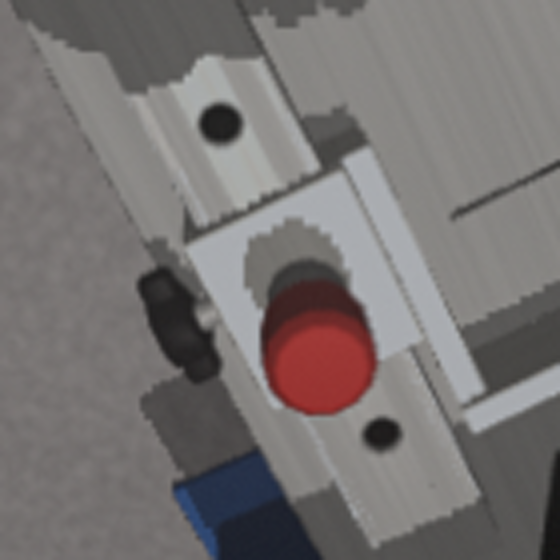

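Pose fits well: hole spacing is 55.7/55.8/111.6 mm, and the knob centre agrees within 2 mm. Next I grasp with the jaws closing along the tube, then lift.

```bash
cat >> h.py <<'E'
from scipy.spatial.transform import Rotation as Ro
O=np.array([.4665,-.0133]); U=np.array([-.4577,.8891])
Q=(Ro.from_euler('z',np.degrees(np.arctan2(U[1],U[0]))-180,degrees=True)*Ro.from_quat([2**-.5,2**-.5,0,0])).as_quat()
def P(s,z): return [*(O+U*s),z]
def st(o,l=""): print(l,round(o["time_s"],2),np.round(o["ee_pos"],4),"F",np.round(o["force"],1),"w",round(o["gripper_width"],4),"gf",np.round(o["gripper_force"],1))
E
python3 - <<'E'
from plant import *
from h import *
print(ik(P(0,.27),Q))
move_ptp(P(0,.27),Q); st(get_obs(),"above")
command_gripper(0.055)
line_to(P(0,.194),vel=.1); st(get_obs(),"down")
command_gripper(0.02,45); st(get_obs(),"grip")
line_to(P(0,.204),vel=.06); st(get_obs(),"+10")
line_to(P(0,.2065),vel=.03); wait(.1); st(get_obs(),"+12.5")
p,d=camera("wrist"); p2,_=camera("scene")
cv2.imwrite("pics/d.png",cv2.cvtColor(np.hstack([cv2.resize(p,(400,300)),cv2.resize(p2[90:210,120:280],(400,300))]),cv2.COLOR_RGB2BGR))
E
```

```text
[-0.02850246  0.01662929 -0.11039449  1.44377255  0.          2.63768052]
above 3.11 [ 0.4666 -0.0132  0.2704] F [-0.4  0.5  0.4] w 0.0856 gf 0.0
down 4.42 [ 0.4668 -0.0133  0.1946] F [ 0.5 -0.1 -0.6] w 0.0547 gf 0.0
grip 4.77 [ 0.4668 -0.0132  0.1945] F [0.8 0.5 1. ] w 0.0289 gf 44.2
+10 5.08 [ 0.4668 -0.0133  0.204 ] F [ 3.4  0.4 -5.1] w 0.0287 gf 44.8
+12.5 5.43 [ 0.4667 -0.0133  0.2063] F [ 5.7  1.1 -7.2] w 0.0294 gf 44.8
```

View pics/d.png

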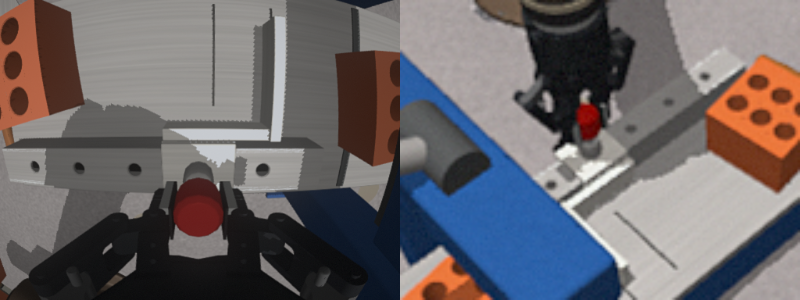

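The knob is held between the pads and clear of the bushing, and the spring force of about 7 N matches a plunger near 0.017. Now the slide.

Run:
```python
from plant import *
from h import *
line_to(P(0,.2075),vel=.03); st(get_obs(),"up")
line_to(P(.03,.2075),vel=.05); st(get_obs(),"30")
line_to(P(.056,.2075),vel=.05); wait(.2); st(get_obs(),"56")
i=camera_info("wrist"); p,d=camera("wrist"); np.savez("w2.npz",p=p,K=i["intrinsics"],R=i["R"],t=i["t"])
for z in (.203,.200,.197,.1945): line_to(P(.056,z),vel=.04); st(get_obs(),z)
wait(.2); st(get_obs())
p,d=camera("wrist"); p2,_=camera("scene")
cv2.imwrite("pics/e.png",cv2.cvtColor(np.hstack([cv2.resize(p,(400,300)),cv2.resize(p2[90:210,120:280],(400,300))]),cv2.COLOR_RGB2BGR))
```

```text
up 5.78 [ 0.4667 -0.0133  0.2073] F [ 5.1  0.2 -6.5] w 0.0288 gf 44.9
30 6.53 [0.4528 0.0137 0.2073] F [ 4.7  2.3 -6.9] w 0.0288 gf 44.9
56 7.4 [0.4409 0.0368 0.2073] F [ 4.9  2.8 -6.5] w 0.0294 gf 45.0
0.203 7.71 [0.441  0.0368 0.2027] F [ 4.4  3.5 -4.1] w 0.0288 gf 45.2
0.2 7.96 [0.441  0.0369 0.1998] F [ 4.2  4.5 -2.7] w 0.0287 gf 45.2
0.197 8.21 [0.441  0.0368 0.1969] F [ 3.1  4.3 -0.9] w 0.0289 gf 45.5
0.1945 8.46 [0.441  0.0368 0.1945] F [ 2.1  4.8 -0. ] w 0.0289 gf 45.7
 8.66 [0.441  0.0368 0.1946] F [2.6 4.5 0.5] w 0.029 gf 45.7
```

View pics/e.png

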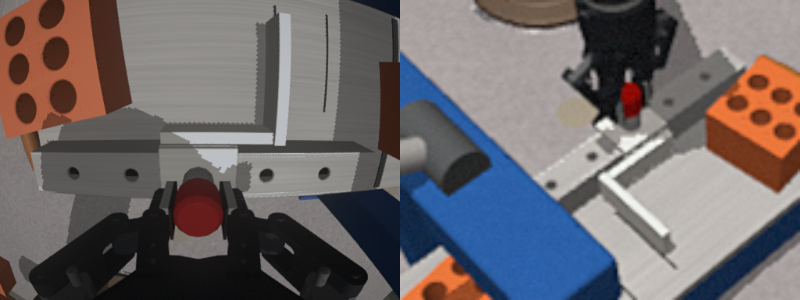

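The stop now has two holes visible on each side, and the spring force fell smoothly to 0, so the pin is in the next hole. Next I press until it bottoms.

Run:
```python
from plant import *
from h import *
z=.1945
while z>.184:
    z-=.001; line_to(P(.056,z),vel=.02); wait(.1); o=get_obs(); st(o,round(z,4))
    if o["force"][2]>14: break
wait(.3); st(get_obs())
p,d=camera("wrist"); p2,_=camera("scene")
cv2.imwrite("pics/f.png",cv2.cvtColor(np.hstack([cv2.resize(p[130:330,150:417],(400,300)),cv2.resize(p2[90:210,120:280],(400,300))]),cv2.COLOR_RGB2BGR))
```

```text
0.1935 9.11 [0.4411 0.0367 0.1936] F [3.2 5.2 1.1] w 0.0285 gf 45.8
0.1925 9.46 [0.4411 0.0367 0.1926] F [2.1 4.1 1.8] w 0.0287 gf 45.9
0.1915 9.81 [0.4411 0.0366 0.1916] F [3.4 3.9 2.2] w 0.0288 gf 45.9
0.1905 10.16 [0.4411 0.0366 0.1906] F [2.8 3.9 2.4] w 0.029 gf 46.0
0.1895 10.51 [0.4412 0.0365 0.1901] F [1.7 4.3 6.5] w 0.0288 gf 46.3
0.1885 10.86 [0.4414 0.0363 0.19  ] F [ 0.4  1.5 12.2] w 0.0291 gf 46.9
0.1875 11.21 [0.4415 0.0362 0.19  ] F [-2.2  2.8 18. ] w 0.0287 gf 47.6
 11.51 [0.4415 0.0362 0.19  ] F [-1.5  1.8 17.5] w 0.0287 gf 47.6
```

View pics/f.png

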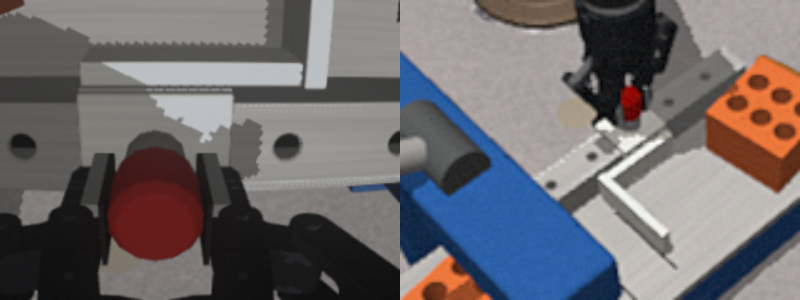

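The knob hit a hard stop 4.5 mm below its rest height, matching the 5 mm proud, and it is held with 17 N. In the picture the knob is seated on the bushing, so I'm handing in.

```bash
python3 -c "
from plant import *
print(sign_off())"
```

```text
the job is handed in; nothing more can be done
None
```

The length stop is now at the next hole (three-quarter) with the pin in it, and the gripper is holding the knob fully down with about 17 N; the job is handed in, but the sign-off gave no pass/fail result.

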